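# Slide the soldering board into the annealing bay and shut its gate

## Robot

A 6-joint arm with a two-finger parallel gripper is mounted at the origin on the work surface. World frame = base frame: x ahead of the robot, y to its left, z up, the work surface at z = 0. Lengths are in mm, angles in rad, forces in N, time in s.
With the tool pointing down it reaches from about 350 to 975 mm from the base axis. Payload 7.1 kg.
Tool frame: the origin (TCP) lies midway between the tips of the shut fingers; the grasp point (between the pads) lies 19 mm behind it; z points along the fingers, y is the line along which they close (so a half turn about z gives the same grasp; the last joint's range is limited). The gripper opens to 88 mm and grips with 3 to 60 N. Pads are 20 mm wide; open, the fingers measure 115 mm over their backs; the gripper's body (75 mm by 178 mm) begins 61 mm behind the grasp point.
Start: joints at [1.268, 0.423, 1.63, -0, 1.089, -0.019], TCP at [174.972, 599.991, 222.675] pointing down, gripper open.
Joint ranges: [-3, 3], [-0.9, 2.11], [0.09, 2.58], [-1.31, 4.45], [0.11, 2.69], [-2.54, 2.54]. Speed limits (rad/s): [2.39, 2.39, 3.01, 3.14, 3.14, 3.14].

## Interface

Orientations are given as a rotation vector (axis times angle).
In Python, from workcell import ctrl gives the robot as it stands.
- The arm moves only by the shell command python3 -m pendant 'ROWS'. ROWS is a JSON object of lists of equal length, an entry for each row: "grip": the opening, from -1 (shut) to 1 (fully open); "linear": the shift along the tool's x, y, z in mm, a list of three; "angular": the turn, a rotation vector about the tool's x, y, z in rad, a list of three. In form: {"grip": [grip, ...], "linear": [[tx, ty, tz], ...], "angular": [[ax, ay, az], ...]}. A call has 1 to 12 rows; each row shifts and turns the commanded pose from where the row before left it, along the tool's axes as they then stand; what a row does not reach is not made up. A row lasts 1/12 s, in which the tool goes at most 41.7 mm and 7.16 degrees, less where a joint would pass 70% of its speed; a pose out of reach is approached as far as the arm can. A call with a gripper value outside its range is refused whole. The fingers move at their own pace and stop on an object; the grip force is fixed at half the most. Time passes only in rows, so rows that do not move let the fingers close. It gives the time, the measured TCP pose, the force, the opening and the grip force at its end, in the units of the state.
- ctrl.get_obs(): the state, without advancing time (a new reading comes with each control period).
- ctrl.get_image(name): name is "side" or "top" or "wrist"; returns the picture (420x560x3 uint8, red, green, blue); there is no depth.
- ctrl.camera_params(name): a dict with "vfov" (degrees; the focal length in pixels is half the picture's height over the tangent of half this angle, whatever the lens; pixels are square), "cx", "cy" (the principal point, pixels), "R" (3x3) and "t" (3): a world point X has camera coordinates R X + t; the wrist camera has in their place "T_tool_cam" (4x4, takes a point from camera to tool coordinates, whose origin is the TCP and whose axes are the flange's). Camera axes: x right, y down, z forward; pixel columns grow to the right and rows downward; lengths in mm; the calibration is good to about 2 mm. A picture is of the moment at which its call begins: read the wrist's pose just before it. camera_params takes no time and is no camera call.
- ctrl.close_job(): hands the job in; it is judged then, once.
The state is a dict: "t": time; "qpos": joint angles; "qvel": joint speeds; "joint_torque": joint torques, N m; "ee_pos": TCP position; "orientation": TCP orientation; "ft_force": force on the tool from outside, world axes, zero at the start; "moment": the same for the moment, N m; "width": finger opening in mm; "grasp_force": force on a finger pad.
Only numpy, scipy, OpenCV 4.12 (cv2) and the standard library are available. Lean on these libraries where they do the work, as an engineer would, in place of code of your own. Each camera call takes 0.05 s, during which the arm holds its last target. There are 200 camera calls.

## Task

Get this dish ready for annealing: swing the gate of the brick bay all the way open, slide the soldering board, with the copper dish riding on it, across the bench and squarely into the bay until it rests against the back wall, then swing the gate fully shut behind it. Keep the dish upright near the middle of the board, and leave the hammer, the jar and the pliers where they are.

Things in the scene. Friction and masses are not known exactly. Their poses are not given: they have to be found in the camera images.
- bay: Annealing bay fixed to the bench: three pale fire-brick walls 28 thick and 40 high round an open rectangle of bench (no floor plate), 150 wide (its x) and 130 deep (its y). Origin on the bench at the centre of that rectangle; the inner faces of the side walls are at x = -75 and +75, the inner face of the back wall at y = +65, and the open mouth at y = -66, facing -y. The board goes in along +y.
- bay_seat (a point): Point on the bench, 5 from the bay's origin along its +y, where the centre of the board's underside lies when the board touches the back wall. Axes as the bay's.
- gate (a joint): Angle of the bay's gate in rad: 0 shut across the mouth, growing as it swings outwards about its upright hinge; stop at 1.65 (fully open, about in line with the +x wall and pointing away from the bay). A stiff hinge: it stays where it is left. The gate is a steel panel 165 long, 6 thick, 38 high, just outside the mouth.
- gate_hinge (a point): Hinge axis of the gate, in the bay's frame at x = +85, y = -74, 40 above the bench. The gate runs from it along the bay's -x when shut, along -y at 1.57 rad.
- gate_post (a point): Top of the round upright steel post near the gate's free end, 155 from the hinge axis, 80 above the bench; diameter 12, standing 42 clear above the panel.
- board: Soldering board, a loose grey square slab 120 x 120 x 25, about 0.6 kg. Origin at the centre of its underside; x and y along its edges.
- dish: Shallow round copper dish, 80 across the rim, 28 high, loose on top of the board. Origin at the centre of its underside, z up.
- hammer: Bystander: hammer with a wooden handle lying crosswise on the bench between robot and bay, about 280 long along its x, head at +x. Origin beneath its middle.
- jar: Bystander: closed glass jar, 60 across, 75 high, standing on the far right of the bench. Origin at the centre of its underside.
- pliers: Bystander: pliers with dark handles lying on the right of the bench, about 140 long, 14 high. Origin under the pivot.
There are look-alikes about, which are no part of the job. What is meant by the board is not turquoise, and is the larger of those in its own colour.

How it is judged (in metres and radians):
On the way, in this order (a step that is already met when the one before it is completed fails the run):
1. the gate has been swung open (beyond 1.45 rad) (value of joint gate above 1.45 rad), for 0.2 s.
2. the board lies in the bay against the back wall (its centre within 10 mm of the seat along the bay, square within 0.14 rad) (y of board in the frame of bay_seat above -0.01 m and horizontal distance between board and bay_seat below 0.022 m and (angle between the x axis of board and the x axis of bay, either way round below 0.14 rad or angle between the y axis of board and the x axis of bay, either way round below 0.14 rad)), for 0.2 s.
3. the gate is shut again (below 0.08 rad) (value of joint gate below 0.08 rad), for 0.2 s.
At the end, for the whole second after the job is handed in: Gate shut (below 0.08 rad); board flat in the bay, centre at most 10 mm short of the seat along the bay's y and within 22 mm of it, square within 0.14 rad; dish upright (0.15 rad) on the board, within 35 mm of its centre; all at rest (all of step 2 and value of joint gate below 0.08 rad and height (world z) of board below 0.006 m and horizontal distance between dish and board below 0.035 m and angle between dish's own z axis and vertical below 0.15 rad and height (world z) of dish above 0.018 m and linear speed of each of board, dish below 0.01 m/s); the robot touches nothing.
It fails at once if the dish is tipped (over 0.5 rad) or slides off the board (over 50 mm from its centre) (angle between dish's own z axis and vertical above 0.5 rad or horizontal distance between dish and board above 0.05 m).
It fails at once if the hammer, jar or pliers are moved by more than 25 mm (distance of any of hammer, jar, pliers from where it was at the start of the episode above 0.025 m).
It also fails if it takes over 72 s, if anything falls off the work surface, if the arm or the gripper's body presses on something with over 40 N, if the wrist force passes 120 N, or if a joint passes its speed limit or range.

## Working session

There is one attempt and no reset: what is moved stays moved. The work goes in short steps, Python scripts to look and compute and a shell command to move; the robot and the scene stay as the last step left them, time stands still between calls to the robot, and variables do not carry over. Pictures are saved under pics/ and viewed, at most 10 in all, crops included, and the job is handed in when it is done.

```bash
ls; mkdir -p pics
cat > h.py <<'E'
import numpy as np,cv2
from workcell import ctrl
from scipy.spatial.transform import Rotation as Rn
def ray(name,uv,z,P=None):
    p=P or ctrl.camera_params(name); f=210/np.tan(np.radians(p['vfov'])/2)
    R=np.array(p['R']);t=np.array(p['t'])
    c=-R.T@t; uv=np.atleast_2d(uv).astype(float)
    d=np.c_[(uv[:,0]-p['cx'])/f,(uv[:,1]-p['cy'])/f,np.ones(len(uv))]@R
    return c+d*((z-c[2])/d[:,2])[:,None]
def proj(name,X):
    p=ctrl.camera_params(name); f=210/np.tan(np.radians(p['vfov'])/2)
    c=np.atleast_2d(X)@np.array(p['R']).T+np.array(p['t'])
    return c[:,:2]/c[:,2:]*f+[p['cx'],p['cy']]
def save(name,fn):
    im=ctrl.get_image(name); cv2.imwrite('pics/'+fn,im[:,:,::-1]); return im
E
python3 - <<'E'
from h import *
for n in('top','side'):
    save(n,n+'0.png'); print(ctrl.camera_params(n))
o=ctrl.get_obs();print(o['t'],o['ee_pos'],o['orientation'])
E
```

```text
pics
{'vfov': 49.14373570883384, 'cx': 279.7999438250279, 'cy': 206.1853708436776, 'R': array([[-0.00223271, -0.99999095,  0.00362281],
       [-0.99776408,  0.00198571, -0.06680488],
       [ 0.06679709, -0.00376386, -0.99775948]]), 't': array([-131.06208545,  537.5711927 , 1401.99959332])}
{'vfov': 45.43697334383869, 'cx': 286.0908557331775, 'cy': 203.58615233754992, 'R': array([[ 0.96918175, -0.24553178, -0.02002185],
       [-0.16519211, -0.58745784, -0.79221515],
       [ 0.18275201,  0.77110792, -0.60991334]]), 't': array([-561.79053171,   82.80782988, 1256.22121251])}
0.1 [174.84226833 599.54684214 221.99979841] [-4.44232019e-01 -3.10981272e+00  2.08091239e-03]
```

View pics/top0.png

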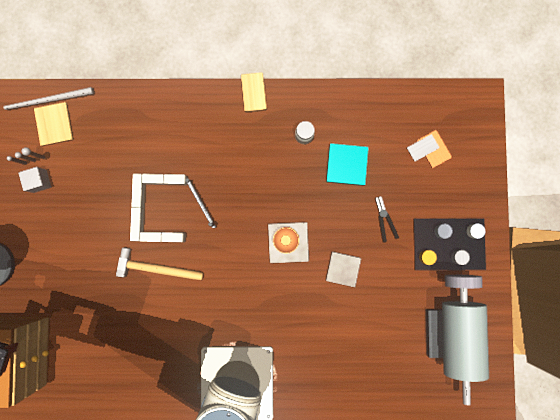

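View pics/side0.png

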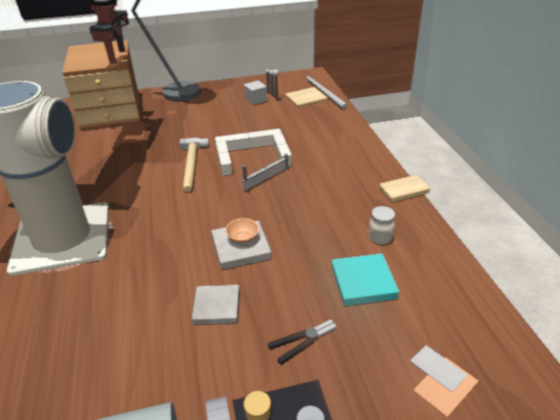

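The top view (world +x up, +y left) shows the bay at about (160,208) with its mouth to the right. The gate is part open, running from (188,180) to (213,226). The board with the dish is at (288,242), and its smaller grey look-alike is at (343,269). The hammer lies at (160,265). Next I measure these.

Run:
```python
from h import *
im=cv2.imread('pics/top0.png'); hsv=cv2.cvtColor(im,cv2.COLOR_BGR2HSV)
def cnts(m,x0,y0,x1,y1,z,lab):
    k=np.zeros_like(m);k[y0:y1,x0:x1]=m[y0:y1,x0:x1]
    for c in cv2.findContours(k,cv2.RETR_EXTERNAL,cv2.CHAIN_APPROX_NONE)[0]:
        if cv2.contourArea(c)>30:
            b=cv2.boxPoints(cv2.minAreaRect(c)); w=ray('top',b,z)[:,:2]
            e=np.diff(np.r_[w,w[:1]],axis=0)
            print(lab,b.round(1).tolist(),'\n  world',w.round().tolist(),'ctr',w.mean(0).round(1),'len',np.hypot(*e.T).round(1)[:2],'ang',np.degrees(np.arctan2(e[0,1],e[0,0])).round(1))
low=((hsv[...,1]<75)&(hsv[...,2]>110)).astype(np.uint8)
cnts(low,120,165,188,250,40,'bay')
cnts(low,260,215,315,268,25,'board')
cnts(low,322,245,365,292,25,'decoy')
cnts(((hsv[...,1]<110)).astype(np.uint8),186,172,222,235,40,'gate')
cnts(((hsv[...,0]<15)&(hsv[...,1]>110)&(hsv[...,2]>170)).astype(np.uint8),270,222,305,258,53,'dish')
cnts(((hsv[...,0]>14)&(hsv[...,2]>140)).astype(np.uint8),128,245,210,285,15,'handle')
print(ray('top',[213,225],80))
cv2.imwrite('pics/c1.png',cv2.resize(im[150:290,115:315],None,fx=4,fy=4,interpolation=cv2.INTER_CUBIC))
```

```text
bay [[129.39999389648438, 240.5], [132.3000030517578, 171.89999389648438], [187.39999389648438, 174.1999969482422], [184.5, 242.8000030517578]] 
  world [[433.0, 323.0], [642.0, 318.0], [634.0, 150.0], [425.0, 157.0]] ctr [533.5 237.1] len [209.2 168.4] ang -1.3
board [[267.5, 223.3000030517578], [306.70001220703125, 221.60000610351562], [308.5, 260.8999938964844], [269.29998779296875, 262.70001220703125]] 
  world [[484.0, -94.0], [489.0, -215.0], [369.0, -219.0], [364.0, -100.0]] ctr [ 426.6 -157.1] len [120.5 120.3] ang -87.5
decoy [[325.29998779296875, 280.29998779296875], [331.79998779296875, 251.10000610351562], [361.20001220703125, 257.6000061035156], [354.70001220703125, 286.79998779296875]] 
  world [[310.0, -270.0], [399.0, -291.0], [379.0, -381.0], [290.0, -360.0]] ctr [ 344.6 -325.3] len [91. 92.] ang -13.1
gate [[182.39999389648438, 178.0], [187.39999389648438, 175.1999969482422], [215.8000030517578, 226.5], [210.89999389648438, 229.3000030517578]] 
  world [[623.0, 165.0], [631.0, 150.0], [474.0, 62.0], [466.0, 77.0]] ctr [548.6 113.6] len [ 17.1 179.9] ang -60.7
dish [[269.0, 240.0], [285.5, 223.5], [302.5, 240.5], [286.0, 257.0]] 
  world [[433.0, -99.0], [483.0, -149.0], [432.0, -200.0], [382.0, -150.0]] ctr [ 432.5 -149.7] len [70.1 72.1] ang -45.2
handle [[126.9000015258789, 267.79998779296875], [128.1999969482422, 260.0], [202.8000030517578, 272.5], [201.5, 280.20001220703125]] 
  world [[349.0, 337.0], [373.0, 334.0], [334.0, 105.0], [311.0, 108.0]] ctr [341.6 221.1] len [ 24.  232.5] ang -8.4
[[477.96260426  65.07525781  80.        ]]
```

View pics/c1.png

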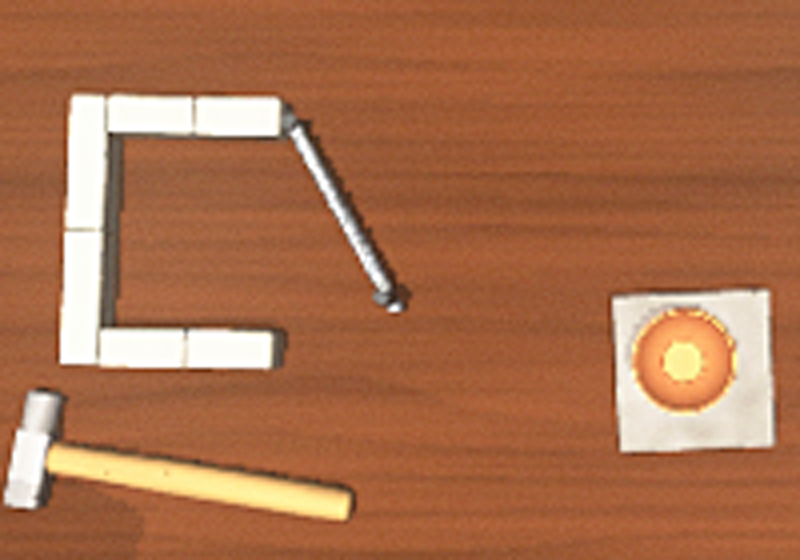

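The crop gives clean outer bay corners at (70,94), (281,97), (60,364) and (273,369). The post is near (385,298), and the dish sits centred at about (685,360) on the board. Next I fit the bay frame and check the post in both views.

Run:
```python
from h import *
c=np.array([[70,94],[281,97],[60,364],[273,369]])/4+[115,150]
w=ray('top',c,40)[:,:2]; print(w.round(1))
# model outer corners in bay frame: (+103,+93),(103,-66),(-103,93),(-103,-66)
m=np.array([[103,93],[103,-66],[-103,93],[-103,-66]])
mc,wc=m-m.mean(0),w-w.mean(0)
th=np.arctan2((mc[:,0]*wc[:,1]-mc[:,1]*wc[:,0]).sum(),(mc*wc).sum())
R=np.array([[np.cos(th),-np.sin(th)],[np.sin(th),np.cos(th)]])
o=w.mean(0)-R@m.mean(0); print('bay',o,th,'resid',(w-(m@R.T+o)).round(1))
B=lambda p:R@np.array(p)+o
H=B([85,-74]); print('hinge',H,'seat',B([0,5]))
for nm,g in(('a',.45),('b',.5),('c',.55),('d',.6),('e',.65)):
    P=H+155*(R@[-np.cos(g),-np.sin(g)])
    print(g,P.round(1),'top px',proj('top',[[*P,80],[*P,38]]).round(1).tolist(),'side',proj('side',[[*P,80],[*P,38]]).round(1).tolist())
im=cv2.imread('pics/side0.png'); s=cv2.resize(im[120:200,200:310],None,fx=5,fy=5,interpolation=cv2.INTER_CUBIC)
t=cv2.resize(cv2.imread('pics/top0.png')[165:240,175:225],None,fx=5,fy=5,interpolation=cv2.INTER_CUBIC)
cv2.imwrite('pics/c2.png',np.hstack([s[:375],t]))
```

```text
[[636.8 317.8]
 [634.2 156.7]
 [431.2 321.4]
 [427.  160.3]]
bay [532.06004617 225.54875443] -0.018842843337173912 resid [[ 0.   1.2]
 [ 0.4 -0.9]
 [ 0.3  0.9]
 [-0.8 -1.2]]
hinge [615.65066898 149.96034409] seat [532.15425482 230.54786683]
0.45 [474.8  85.2] top px [[206.2, 226.1], [208.3, 226.4]] side [[240.3, 163.4], [241.5, 176.2]]
0.5 [478.2  78.2] top px [[208.5, 224.9], [210.6, 225.3]] side [[242.0, 164.5], [243.1, 177.3]]
0.55 [482.   71.4] top px [[210.8, 223.6], [212.9, 224.0]] side [[243.8, 165.6], [244.9, 178.5]]
0.6 [486.1  64.9] top px [[213.1, 222.2], [215.0, 222.7]] side [[245.8, 166.7], [246.8, 179.6]]
0.65 [490.5  58.5] top px [[215.3, 220.7], [217.1, 221.2]] side [[247.8, 167.7], [248.9, 180.6]]
```

View pics/c2.png

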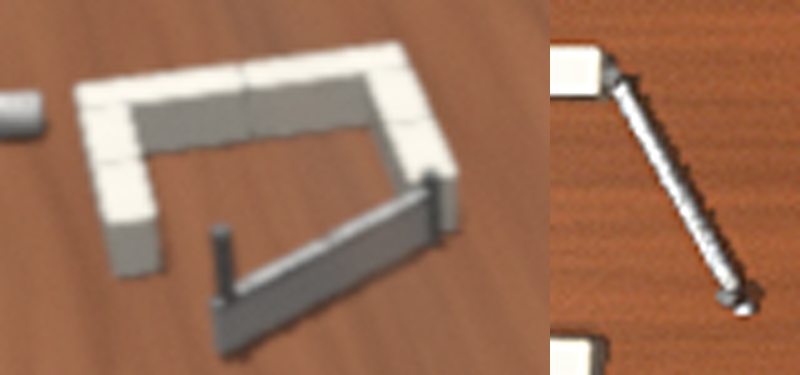

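The side post top at (244.4,166) and the top-view post at (211,224) both agree with a gate angle of about 0.55, which puts the post at (482,71). I'll write a row planner that only prints, and go there.

```bash
cat >> h.py <<'E'
BO=np.array([532.1,225.5]);BT=-0.0188
BR=np.array([[np.cos(BT),-np.sin(BT)],[np.sin(BT),np.cos(BT)]])
B=lambda p:BR@np.array(p)+BO
def plan(pts,n,o=None):
    "pts: list of (x,y,z,tool-y angle deg) with n rows each; prints rounded rows"
    o=o or ctrl.get_obs(); p=np.array(o['ee_pos']); R=Rn.from_rotvec(o['orientation'])
    for (x,y,z,a),k in zip(pts,n):
        yd=R.apply([0,1,0]); d=np.radians(a)-np.arctan2(yd[1],yd[0]); d=(d+np.pi)%(2*np.pi)-np.pi
        L,A=[],[]
        for i in range(k):
            tgt=p+(np.array([x,y,z])-p)/(k-i)
            l=R.inv().apply(tgt-p).round(1 if k>1 else 1); L.append(l.tolist()); A.append(round(-d/k,3))
            p=p+R.apply(l); R=R*Rn.from_rotvec([0,0,A[-1]])
        print(k,L,A[0]); 
def st():
    o=ctrl.get_obs();y=Rn.from_rotvec(o['orientation']).apply([0,1,0]);z=Rn.from_rotvec(o['orientation']).apply([0,0,1])
    print(round(o['t'],2),np.round(o['ee_pos'],1),'ya',round(float(np.degrees(np.arctan2(y[1],y[0]))),1),'z',z.round(3),'w',round(float(o['width']),1),'gf',o['grasp_force'],'F',np.round(o['ft_force'],1),'q6',round(float(o['qpos'][5]),2))
E
python3 -c "
from h import *
st();plan([(481.5,71.5,130,-60)],[20])"
```

```text
0.1 [174.8 599.5 222. ] ya 73.7 z [-0.    -0.001 -1.   ] w 88.1 gf 0.0 F [ 0.7 -0.4 -0.5] q6 -0.02
20 [[-22.1, -21.0, 4.6], [-24.4, -18.3, 4.6], [-26.4, -15.4, 4.6], [-28.0, -12.2, 4.6], [-29.2, -8.8, 4.6], [-30.1, -5.3, 4.6], [-30.5, -1.8, 4.6], [-30.5, 1.8, 4.6], [-30.1, 5.3, 4.6], [-29.2, 8.8, 4.7], [-28.0, 12.1, 4.6], [-26.4, 15.3, 4.7], [-24.4, 18.3, 4.6], [-22.1, 21.0, 4.7], [-19.5, 23.5, 4.6], [-16.6, 25.6, 4.7], [-13.5, 27.4, 4.6], [-10.3, 28.8, 4.7], [-6.8, 29.8, 4.6], [-3.3, 30.3, 4.7]] 0.117
```

```bash
python3 -m pendant '{"grip":[1,1,1,1,1,1,1,1,1,1],"linear":[[-22,-21,4.6],[-24.4,-18.3,4.6],[-26.4,-15.4,4.6],[-28,-12.2,4.6],[-29.2,-8.8,4.6],[-30.1,-5.3,4.6],[-30.5,-1.8,4.6],[-30.5,1.8,4.6],[-30.1,5.3,4.6],[-29.2,8.8,4.6]],"angular":[[0,0,0.117],[0,0,0.117],[0,0,0.117],[0,0,0.117],[0,0,0.117],[0,0,0.117],[0,0,0.117],[0,0,0.117],[0,0,0.117],[0,0,0.117]]}'
python3 -m pendant '{"grip":[1,1,1,1,1,1,1,1,1,1,1,1],"linear":[[-28,12.1,4.6],[-26.4,15.3,4.6],[-24.4,18.3,4.6],[-22.1,21,4.6],[-19.5,23.5,4.6],[-16.6,25.6,4.6],[-13.5,27.4,4.6],[-10.3,28.8,4.6],[-6.8,29.8,4.6],[-3.3,30.3,4.6],[0,0,0],[0,0,0]],"angular":[[0,0,0.117],[0,0,0.117],[0,0,0.117],[0,0,0.117],[0,0,0.117],[0,0,0.117],[0,0,0.117],[0,0,0.117],[0,0,0.117],[0,0,0.117],[0,0,0],[0,0,0]]}'
python3 -c "
from h import *
st();plan([(481.5,71.5,47,-60)],[4])"
```

```text
t: 0.93
ee_pos: [328.5, 334.5, 176.3]
orientation: [2.094, 2.342, -0.001]
ft_force: [0.4, -0.2, 1.3]
width: 87.9
grasp_force: 0.0
t: 1.93
ee_pos: [481.7, 70.9, 130.2]
orientation: [-3.038, -0.801, 0.002]
ft_force: [-0.3, 0.3, -0.1]
width: 88.1
grasp_force: 0.0
1.93 [481.7  70.9 130.2] ya -60.5 z [-0.001 -0.    -1.   ] w 88.1 gf 0.0 F [-0.3  0.3 -0.1] q6 1.18
4 [[0.0, -0.1, 20.8], [0.1, -0.2, 20.8], [0.0, -0.1, 20.8], [0.1, -0.2, 20.8]] -0.002
```

```bash
python3 -m pendant '{"grip":[1,1,1,1,1,-1,-1,-1,-1,-1,-1,-1],"linear":[[0,0,20],[0,0,20],[0,0,20],[0,0,20],[0,0,3],[0,0,0],[0,0,0],[0,0,0],[0,0,0],[0,0,0],[0,0,0],[0,0,0]],"angular":[[0,0,0],[0,0,0],[0,0,0],[0,0,0],[0,0,0],[0,0,0],[0,0,0],[0,0,0],[0,0,0],[0,0,0],[0,0,0],[0,0,0]]}'
python3 -c "
from h import *
st();o=ctrl.get_obs();p=o['ee_pos'][:2];H=B([85,-74]);d=BR.T@(p-H);print(H,np.hypot(*d),np.arctan2(-d[1],-d[0]))
"
```

```text
t: 2.93
ee_pos: [481.9, 72.1, 48.1]
orientation: [3.037, 0.804, 0.001]
ft_force: [-0.2, -1.0, -0.3]
width: 44.8
grasp_force: 0.0
2.93 [481.9  72.1  48.1] ya -60.3 z [ 0.001  0.    -1.   ] w 44.8 gf 0.0 F [-0.2 -1.  -0.3] q6 1.18
[615.69386119 149.91517103] 154.7781065839432 0.5455580987641968
```

```bash
python3 -m pendant '{"grip":[-1,-1,-1,-1,-1,-1,-1,-1,-1,-1,-1,-1],"linear":[[0,0,0],[0,0,0],[0,0,0],[0,0,0],[0,0,0],[0,0,0],[0,0,0],[0.1,3,0],[0.15,5,0],[0.16,7,0],[0.16,7,0],[0.16,7,0]],"angular":[[0,0,0],[0,0,0],[0,0,0],[0,0,0],[0,0,0],[0,0,0],[0,0,0],[0,0,-0.02],[0,0,-0.032],[0,0,-0.045],[0,0,-0.045],[0,0,-0.045]]}'
```

```text
t: 3.93
ee_pos: [498.5, 48.3, 47.6]
orientation: [-2.947, -1.088, -0.0]
ft_force: [0.0, 1.7, -1.6]
width: 11.6
grasp_force: 30.0
```

Gripped at 11.6 mm, which matches the post, and the gate is following. Continuing the arc.

```bash
python3 -m pendant '{"grip":[-1,-1,-1,-1,-1,-1,-1,-1,-1,-1,-1,-1],"linear":[[0.16,7,0],[0.16,7,0],[0.16,7,0],[0.16,7,0],[0.16,7,0],[0.16,7,0],[0.16,7,0],[0.16,7,0],[0.16,7,0],[0.16,7,0],[0.16,7,0],[0.16,7,0]],"angular":[[0,0,-0.045],[0,0,-0.045],[0,0,-0.045],[0,0,-0.045],[0,0,-0.045],[0,0,-0.045],[0,0,-0.045],[0,0,-0.045],[0,0,-0.045],[0,0,-0.045],[0,0,-0.045],[0,0,-0.045]]}'
python3 -c "
from h import *
st();o=ctrl.get_obs();p=o['ee_pos'][:2];H=B([85,-74]);d=BR.T@(p-H);print(H,np.hypot(*d),np.arctan2(-d[1],-d[0]))
"
```

```text
t: 4.93
ee_pos: [567.8, 2.5, 47.6]
orientation: [-2.551, -1.834, -0.002]
ft_force: [1.5, 5.5, -0.7]
width: 11.4
grasp_force: 30.0
4.93 [567.8   2.5  47.6] ya -18.6 z [ 0.001  0.001 -1.   ] w 11.4 gf 30.00022441148758 F [ 1.5  5.5 -0.7] q6 0.31
[615.69386119 149.91517103] 155.0439482081832 1.275288556633325
```

```bash
python3 -m pendant '{"grip":[-1,-1,-1,-1,-1,-1,-1,-1,-1],"linear":[[0.16,7,0],[0.16,7,0],[0.16,7,0],[0.16,7,0],[0.16,7,0],[0.16,7,0],[0.1,4,0],[0,0,0],[0,0,0]],"angular":[[0,0,-0.045],[0,0,-0.045],[0,0,-0.045],[0,0,-0.045],[0,0,-0.045],[0,0,-0.045],[0,0,-0.026],[0,0,0],[0,0,0]]}'
python3 -c "
from h import *
st();o=ctrl.get_obs();p=o['ee_pos'][:2];H=B([85,-74]);d=BR.T@(p-H);print(H,np.hypot(*d),np.arctan2(-d[1],-d[0]))
"
```

```text
t: 5.68
ee_pos: [612.7, -5.2, 47.7]
orientation: [-2.254, -2.187, -0.002]
ft_force: [1.0, 5.9, 0.1]
width: 11.2
grasp_force: 30.0
5.68 [612.7  -5.2  47.7] ya -1.7 z [ 0.001  0.001 -1.   ] w 11.2 gf 30.000034868717194 F [1.  5.9 0.1] q6 0.0
[615.69386119 149.91517103] 155.1578201463288 1.570451586056404
```

```bash
python3 -m pendant '{"grip":[-1,-1,-1,-1,1,1,1,1,1,1,1,1],"linear":[[0.16,5,0],[0.1,4,0],[0,0,0],[0,0,0],[0,0,0],[0,0,0],[0,0,0],[0,0,0],[0,0,0],[0,0,-25],[0,0,-35],[0,0,-35]],"angular":[[0,0,-0.032],[0,0,-0.026],[0,0,0],[0,0,0],[0,0,0],[0,0,0],[0,0,0],[0,0,0],[0,0,0],[0,0,0],[0,0,0],[0,0,0]]}'
python3 -c "
from h import *
st();plan([(338,-157,140,-91)],[14])"
```

```text
t: 6.68
ee_pos: [620.1, -6.2, 142.6]
orientation: [-2.189, -2.251, 0.003]
ft_force: [0.8, -0.0, 0.3]
width: 61.3
grasp_force: 0.0
6.68 [620.1  -6.2 142.6] ya 1.6 z [-0.003 -0.    -1.   ] w 61.3 gf 0.0 F [ 0.8 -0.   0.3] q6 -0.06
14 [[-10.2, -20.4, 0.2], [-12.5, -19.1, 0.3], [-14.6, -17.6, 0.2], [-16.5, -15.8, 0.3], [-18.2, -13.8, 0.2], [-19.7, -11.6, 0.3], [-20.9, -9.3, 0.2], [-21.8, -6.8, 0.3], [-22.5, -4.3, 0.2], [-22.8, -1.7, 0.3], [-22.8, 1.0, 0.2], [-22.6, 3.6, 0.3], [-22.0, 6.2, 0.2], [-21.1, 8.6, 0.3]] 0.115
```

```bash
python3 -m pendant '{"grip":[1,1,1,1,1,1,1],"linear":[[-10.2,-20.4,0.2],[-12.5,-19.1,0.2],[-14.6,-17.6,0.2],[-16.5,-15.8,0.2],[-18.2,-13.8,0.2],[-19.7,-11.6,0.2],[-20.9,-9.3,0.2]],"angular":[[0,0,0.115],[0,0,0.115],[0,0,0.115],[0,0,0.115],[0,0,0.115],[0,0,0.115],[0,0,0.115]]}'
python3 -m pendant '{"grip":[1,1,1,1,1,1,1,1,1],"linear":[[-21.8,-6.8,0.2],[-22.5,-4.3,0.2],[-22.8,-1.7,0.2],[-22.8,1,0.2],[-22.6,3.6,0.2],[-22,6.2,0.2],[-21.1,8.6,0.2],[0,0,0],[0,0,0]],"angular":[[0,0,0.115],[0,0,0.115],[0,0,0.115],[0,0,0.115],[0,0,0.115],[0,0,0.115],[0,0,0.115],[0,0,0],[0,0,0]]}'
python3 -c "
from h import *
st();plan([(338,-157,10,-91)],[5])
im=save('top','t1.png');
for g in(1.5,1.55,1.6,1.65):
    P=B([85-155*np.cos(g),-74-155*np.sin(g)]);print(g,P,proj('top',[*P,80]))
"
```

```text
t: 7.27
ee_pos: [479.1, -81.9, 141.4]
orientation: [2.901, 1.206, 0.0]
ft_force: [-0.2, -0.2, 0.4]
width: 87.9
grasp_force: 0.0
t: 8.02
ee_pos: [338.6, -157.3, 140.1]
orientation: [3.141, -0.019, 0.001]
ft_force: [0.3, 0.5, -0.2]
width: 87.8
grasp_force: 0.0
8.02 [ 338.6 -157.3  140.1] ya -90.7 z [ 0. -0. -1.] w 87.8 gf 0.0 F [ 0.3  0.5 -0.2] q6 1.12
5 [[-0.1, -0.1, 26.0], [-0.1, -0.1, 26.0], [-0.1, -0.1, 26.0], [-0.2, -0.0, 26.0], [-0.1, -0.1, 26.1]] 0.001
1.5 [601.82500331  -4.46311366] [[236.76704907 183.17384996]]
1.55 [609.55803419  -4.96333499] [[236.94616308 180.58221476]]
1.6 [617.30640145  -5.07644073] [[236.99471616 177.98764588]]
1.65 [625.05073819  -4.80214815] [[236.91273576 175.39662188]]
```

View pics/t1.png

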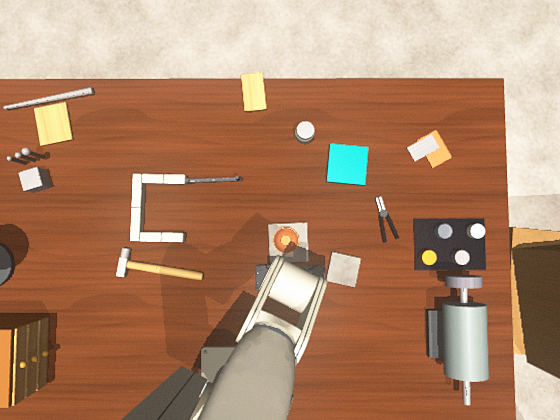

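The gate is open: its end is at (238,178), so the angle is about 1.6. The gripper hovers just on the robot side of the board at (288,270). Descending and starting the +x push.

```bash
python3 -m pendant '{"grip":[1,1,1,1,1,1,1,1,1,1,1,1],"linear":[[0,0,26],[0,0,26],[0,0,26],[0,0,26],[0,0,24],[0,0,0],[4,0,0],[4,0,0],[4,0,0],[4,0,0],[4,0,0],[0,0,0]],"angular":[[0,0,0],[0,0,0],[0,0,0],[0,0,0],[0,0,0],[0,0,0],[0,0,0.007],[0,0,0],[0,0,0],[0,0,0],[0,0,0],[0,0,0]]}'
python3 -c "
from h import *
st()"
```

```text
t: 9.07
ee_pos: [359.9, -157.3, 12.6]
orientation: [3.141, -0.028, 0.002]
ft_force: [-1.7, 0.8, 0.7]
width: 88.1
grasp_force: 0.8
9.07 [ 359.9 -157.3   12.6] ya -91.0 z [ 0.001 -0.    -1.   ] w 88.1 gf 0.762180145829916 F [-1.7  0.8  0.7] q6 1.15
```

```bash
python3 -m pendant '{"grip":[1,1,1,1,1,1,1,1,1,1,1,1],"linear":[[3,0,0],[4,0,0],[5,0,0],[5,0,0],[5,0,0],[5,0,0],[5,0,0],[5,0,0],[5,0,0],[5,0,0],[5,0,0],[5,0,0]],"angular":[[0,0,0],[0,0,0],[0,0,0],[0,0,0],[0,0,0],[0,0,0],[0,0,0],[0,0,0],[0,0,0],[0,0,0],[0,0,0],[0,0,0]]}'
python3 -m pendant '{"grip":[1,1,1,1,1,1,1,1,1],"linear":[[5,0,0],[5,0,0],[5,0,0],[5,0,0],[5,0,0],[4,0,0],[2,0,0],[0,0,0],[0,0,0]],"angular":[[0,0,0],[0,0,0],[0,0,0],[0,0,0],[0,0,0],[0,0,0],[0,0,0],[0,0,0],[0,0,0]]}'
cat >> h.py <<'E'
def board(fn,z=25):
    im=save('top',fn)[:,:,::-1]; hsv=cv2.cvtColor(np.ascontiguousarray(im),cv2.COLOR_BGR2HSV)
    return im,hsv
E
python3 -c "
from h import *
st();save('top','t2.png')
print(proj('top',[[460,-97,25],[580,-217,25]]))"
```

```text
t: 10.07
ee_pos: [415.0, -158.0, 12.1]
orientation: [-3.141, 0.029, 0.004]
ft_force: [-6.4, -0.9, 5.0]
width: 88.5
grasp_force: 3.2
t: 10.82
ee_pos: [447.6, -159.0, 12.0]
orientation: [3.141, -0.029, 0.002]
ft_force: [-1.8, 0.5, -0.7]
width: 87.9
grasp_force: 0.5
10.82 [ 447.6 -159.    12. ] ya -91.0 z [ 0.001 -0.    -1.   ] w 87.9 gf 0.540116261690855 F [-1.8  0.5 -0.7] q6 1.22
[[268.38467384 231.21358179]
 [307.2704481  192.16896003]]
```

View pics/t2.png

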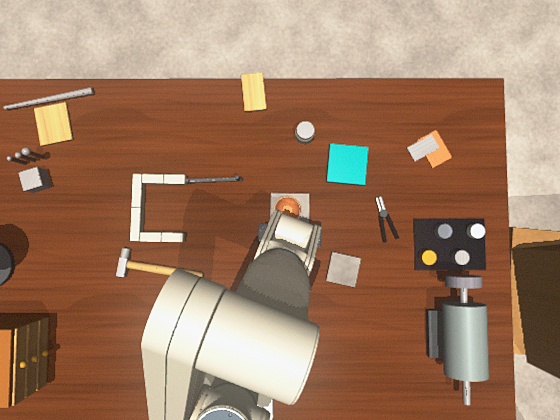

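The board moved with the dish aboard: its far edge is at row ~193, spanning columns 271–309. I'll measure that edge.

```bash
cat >> h.py <<'E'
def farpts(im_bgr,box=(262,180,318,205)):
    "fit far (+x) edge of the board from column-wise first grey pixel"
    hsv=cv2.cvtColor(im_bgr,cv2.COLOR_BGR2HSV); x0,y0,x1,y1=box
    m=((hsv[...,1]<75)&(hsv[...,2]>110))[y0:y1,x0:x1]
    return m,x0,y0
E
python3 - <<'E'
from h import *
im=cv2.imread('pics/t2.png'); m,x0,y0=farpts(im)
cols=[c for c in range(m.shape[1]) if m[:,c].sum()>=4]
uv=np.array([[c+x0,y0+np.argmax(m[:,c])-.5] for c in cols]); w=ray('top',uv,25)
k=w[3:-3]; a=np.polyfit(k[:,1],k[:,0],1)
print('cols',uv[0],uv[-1],w[0],w[-1],'slope',a[0],'=> yaw deg',-np.degrees(a[0]),'edge x at mid',np.polyval(a,w[:,1].mean()))
E
```

```text
cols [271.  191.5] [309.  193.5] [ 582.28202324 -105.13464291   25.        ] [ 575.86761184 -222.3092685    25.        ] slope 0.0018815080991149476 => yaw deg -0.10780247319896868 edge x at mid 579.0722660285186
```

```bash
python3 -m pendant '{"grip":[1,1,1,1,1,1,1,1,1,1],"linear":[[3,0,0],[3,0,0],[0,0,0],[0,0,0],[-10,0,0],[-15,0,0],[0,0,-25],[0,0,-35],[0,0,-40],[0,0,-10]],"angular":[[0,0,0],[0,0,0],[0,0,0],[0,0,0],[0,0,0],[0,0,0],[0,0,0],[0,0,0],[0,0,0],[0,0,0]]}'
python3 -c "
from h import *
st();plan([(525,-254,122,-1.1)],[13])"
```

```text
t: 11.7
ee_pos: [430.6, -159.7, 126.4]
orientation: [3.138, -0.029, 0.012]
ft_force: [0.9, -1.0, -0.0]
width: 87.6
grasp_force: 0.0
11.7 [ 430.6 -159.7  126.4] ya -91.1 z [ 0.008 -0.003 -1.   ] w 87.6 gf 0.0 F [ 0.9 -1.  -0. ] q6 1.21
13 [[7.4, 7.1, 0.4], [6.5, 8.0, 0.4], [5.5, 8.7, 0.4], [4.4, 9.3, 0.4], [3.2, 9.7, 0.4], [2.0, 10.1, 0.4], [0.8, 10.2, 0.4], [-0.4, 10.2, 0.4], [-1.7, 10.1, 0.4], [-2.9, 9.9, 0.5], [-4.0, 9.4, 0.4], [-5.2, 8.9, 0.5], [-6.2, 8.1, 0.4]] -0.121
```

```bash
python3 -m pendant '{"grip":[1,1,1,1,1,1,1],"linear":[[7.4,7.1,0],[6.5,8,0],[5.5,8.7,0],[4.4,9.3,0],[3.2,9.7,0],[2,10.1,0],[0.8,10.2,0]],"angular":[[0,0,-0.121],[0,0,-0.121],[0,0,-0.121],[0,0,-0.121],[0,0,-0.121],[0,0,-0.121],[0,0,-0.121]]}'
python3 -m pendant '{"grip":[1,1,1,1,1,1,1,1],"linear":[[-0.4,10.2,0],[-1.7,10.1,0],[-2.9,9.9,0],[-4,9.4,0],[-5.2,8.9,0],[-6.2,8.1,0],[0,0,0],[0,0,0]],"angular":[[0,0,-0.121],[0,0,-0.121],[0,0,-0.121],[0,0,-0.121],[0,0,-0.121],[0,0,-0.121],[0,0,0],[0,0,0]]}'
python3 - <<'E'
from h import *
st()
im=np.ascontiguousarray(save('top','t3.png')[:,:,::-1]); cv2.imwrite('pics/c3.png',cv2.resize(im[160:290,180:340],None,fx=4,fy=4,interpolation=cv2.INTER_CUBIC))
E
```

```text
t: 12.28
ee_pos: [479.3, -209.9, 121.7]
orientation: [2.871, 1.273, 0.001]
ft_force: [-0.1, 1.0, 0.8]
width: 87.6
grasp_force: 0.0
t: 12.95
ee_pos: [522.3, -253.0, 121.5]
orientation: [2.243, 2.199, 0.0]
ft_force: [-0.1, -0.3, -0.2]
width: 87.7
grasp_force: 0.0
12.95 [ 522.3 -253.   121.5] ya -1.2 z [ 0. -0. -1.] w 87.7 gf 0.0 F [-0.1 -0.3 -0.2] q6 -0.45
```

View pics/c3.png

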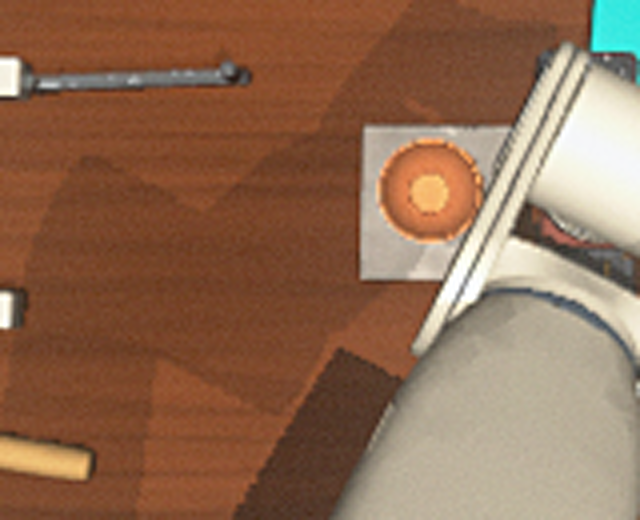

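The board is square to the view, with its left-edge corners at crop (363,126) and (361,279). The dish centre is at crop (430,191).

Run:
```python
from h import *
uv=np.array([[363,126],[361,279]])/4+[180,160]; w=ray('top',uv,25)[:,:2]; d=ray('top',np.array([[430,191]])/4+[180,160],45)[0]
e=w[0]-w[1]; print(w,np.hypot(*e),'yaw',np.degrees(np.arctan2(e[1],e[0])))
n=np.array([e[1],-e[0]])/np.hypot(*e); c=w.mean(0)+60*n; print('ctr',c,'dish',d,'bay frame',BR.T@(c-BO))
```

```text
[[ 582.28346759 -104.36372675]
 [ 464.46957699 -102.72250126]] 117.82532172484235 yaw -0.7981165124820923
ctr [ 522.54076366 -163.53729296] dish [ 530.6968657  -155.44217716   45.        ] bay frame [  -2.2440768  -389.14824737]
```

```bash
python3 -m pendant '{"grip":[1,1,1,1,1,1,1,1,1,1,1,1],"linear":[[0,0,25],[0,0,30],[0,0,30],[0,0,24],[0,0,0],[3,0,0],[4,0,0],[4,0,0],[4,0,0],[4,0,0],[4,0,0],[4,0,0]],"angular":[[0,0,0],[0,0,0],[0,0,0],[0,0,0],[0,0,0],[0,0,0],[0,0,0],[0,0,0],[0,0,0],[0,0,0],[0,0,0],[0,0,0]]}'
python3 -m pendant '{"grip":[1,1,1,1,1,1,1,1,1,1,1,1],"linear":[[4,0,0],[5,0,0],[6,0,0],[7,0,0],[7,0,0],[7,0,0],[7,0,0],[7,0,0],[7,0,0],[7,0,0],[7,0,0],[7,0,0]],"angular":[[0,0,0],[0,0,0],[0,0,0],[0,0,0],[0,0,0],[0,0,0],[0,0,0],[0,0,0],[0,0,0],[0,0,0],[0,0,0],[0,0,0]]}'
python3 -c "
from h import *
st();print(BR.T@(ctrl.get_obs()['ee_pos'][:2]-BO)); print(ctrl.camera_params('wrist')['T_tool_cam'])"
```

```text
t: 14.0
ee_pos: [524.2, -226.6, 14.2]
orientation: [2.236, 2.202, 0.001]
ft_force: [-0.8, -6.5, 4.7]
width: 87.8
grasp_force: 3.0
t: 15.0
ee_pos: [525.7, -148.5, 14.1]
orientation: [2.236, 2.201, 0.002]
ft_force: [-0.1, -6.5, 5.2]
width: 87.9
grasp_force: 3.3
15.0 [ 525.7 -148.5   14.1] ya -0.9 z [ 0.003 -0.002 -1.   ] w 87.9 gf 3.265838474035263 F [-0.1 -6.5  5.2] q6 -0.28
[   0.59815781 -374.07376704]
[[ 1.57023464e-04 -9.62272833e-01 -2.72086328e-01  7.56116036e+01]
 [ 9.99997615e-01  7.43750675e-04 -2.05327472e-03 -3.52728102e-01]
 [ 2.17817488e-03 -2.72085356e-01  9.62270655e-01 -1.60850547e+02]
 [ 0.00000000e+00  0.00000000e+00  0.00000000e+00  1.00000000e+00]]
```

```bash
python3 -m pendant '{"grip":[1,1,1,1,1,1,1,1,1,1,1,1],"linear":[[7,0,0],[7,0,0],[7,0,0],[7,0,0],[7,0,0],[7,0,0],[7,0,0],[7,0,0],[7,0,0],[7,0,0],[7,0,0],[7,0,0]],"angular":[[0,0,0],[0,0,0],[0,0,0],[0,0,0],[0,0,0],[0,0,0],[0,0,0],[0,0,0],[0,0,0],[0,0,0],[0,0,0],[0,0,0]]}'
python3 - <<'E'
from h import *
st();print(BR.T@(ctrl.get_obs()['ee_pos'][:2]-BO))
a=save('top','t4.png')[160:280,120:320,::-1];b=save('wrist','w4.png')[:,:,::-1]
a=cv2.resize(a,(500,300));b=cv2.resize(b,(300,225));c=np.zeros((300,800,3),np.uint8);c[:,:500]=a;c[:225,500:]=b;cv2.imwrite('pics/c4.png',c)
E
```

```text
t: 16.0
ee_pos: [526.7, -64.2, 14.0]
orientation: [2.237, 2.202, 0.002]
ft_force: [-0.3, -6.2, 5.7]
width: 87.9
grasp_force: 3.3
16.0 [526.7 -64.2  14. ] ya -0.9 z [ 0.003 -0.001 -1.   ] w 87.9 gf 3.325286954641342 F [-0.3 -6.2  5.7] q6 -0.13
[ 3.50064719e-02 -2.89740955e+02]
```

View pics/c4.png

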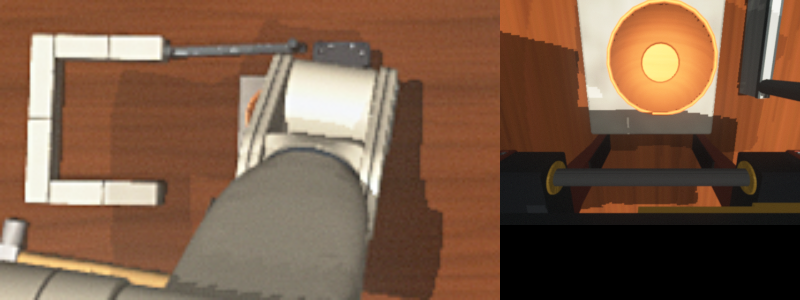

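Board is square between the fingers with the dish on it. The gripper body will pass over the post with about 14 mm to spare; I'll raise 3 mm and continue.

```bash
python3 -m pendant '{"grip":[1,1,1,1,1,1,1,1,1,1,1,1],"linear":[[7,0,-1],[7,0,-1],[7,0,-1],[7,0,0],[7,0,0],[7,0,0],[7,0,0],[7,0,0],[7,0,0],[7,0,0],[7,0,0],[7,0,0]],"angular":[[0,0,0],[0,0,0],[0,0,0],[0,0,0],[0,0,0],[0,0,0],[0,0,0],[0,0,0],[0,0,0],[0,0,0],[0,0,0],[0,0,0]]}'
python3 -m pendant '{"grip":[1,1,1,1,1,1,1,1,1,1,1,1],"linear":[[7,0,0],[7,0,0],[7,0,0],[7,0,0],[7,0,0],[7,0,0],[7,0,0],[7,0,0],[7,0,0],[7,0,0],[7,0,0],[6,0,0]],"angular":[[0,0,0],[0,0,0],[0,0,0],[0,0,0],[0,0,0],[0,0,0],[0,0,0],[0,0,0],[0,0,0],[0,0,0],[0,0,0],[0,0,0]]}'
python3 -c "
from h import *
st();print(BR.T@(ctrl.get_obs()['ee_pos'][:2]-BO))"
```

```text
t: 17.1
ee_pos: [526.8, 20.8, 15.9]
orientation: [2.239, 2.204, -0.0]
ft_force: [0.1, -3.3, 0.8]
width: 87.9
grasp_force: 2.0
t: 18.1
ee_pos: [528.1, 103.9, 15.9]
orientation: [2.239, 2.204, -0.0]
ft_force: [-0.7, -5.7, 3.2]
width: 87.7
grasp_force: 2.6
18.1 [528.1 103.9  15.9] ya -0.9 z [-0. -0. -1.] w 87.7 gf 2.5660455599427223 F [-0.7 -5.7  3.2] q6 0.19
[  -1.69126912 -121.64170662]
```

```bash
python3 -m pendant '{"grip":[1,1,1,1,1,1,1,1,1,1,1,1],"linear":[[6,0,0],[5,0,0],[5,0,0],[5,0,0],[5,0,0],[5,0,0],[5,0,0],[4,0,0],[3,0,0],[3,0,0],[2,0,0],[0,0,0]],"angular":[[0,0,0],[0,0,0],[0,0,0],[0,0,0],[0,0,0],[0,0,0],[0,0,0],[0,0,0],[0,0,0],[0,0,0],[0,0,0],[0,0,0]]}'
python3 -c "
from h import *
st();print(BR.T@(ctrl.get_obs()['ee_pos'][:2]-BO))"
```

```text
t: 19.1
ee_pos: [528.8, 151.8, 15.8]
orientation: [-2.239, -2.204, -0.0]
ft_force: [-1.0, -1.5, 0.7]
width: 87.8
grasp_force: 0.7
19.1 [528.8 151.8  15.8] ya -0.9 z [-0.  0. -1.] w 87.8 gf 0.7313863188028336 F [-1.  -1.5  0.7] q6 0.27
[ -1.88662726 -73.78581554]
```

```bash
python3 -m pendant '{"grip":[1,1,1,1,1,1],"linear":[[2,0,0],[2,0,0],[2,0,0],[1,0,0],[0,0,0],[0,0,0]],"angular":[[0,0,0],[0,0,0],[0,0,0],[0,0,0],[0,0,0],[0,0,0]]}'
python3 -m pendant '{"grip":[1,1,1,1],"linear":[[1,0,0],[1,0,0],[1,0,0],[0,0,0]],"angular":[[0,0,0],[0,0,0],[0,0,0],[0,0,0]]}'
python3 -c "
from h import *
st();print(BR.T@(ctrl.get_obs()['ee_pos'][:2]-BO))"
```

```text
t: 19.6
ee_pos: [528.9, 158.4, 15.8]
orientation: [-2.239, -2.203, -0.0]
ft_force: [-1.0, -1.6, 1.7]
width: 87.3
grasp_force: 1.1
t: 19.93
ee_pos: [529.0, 161.1, 15.8]
orientation: [-2.239, -2.203, 0.0]
ft_force: [0.2, -4.9, 2.1]
width: 88.0
grasp_force: 2.4
19.93 [529.  161.1  15.8] ya -0.9 z [-0. -0. -1.] w 88.0 gf 2.435209136456251 F [ 0.2 -4.9  2.1] q6 0.29
[ -1.88716274 -64.43021561]
```

```bash
for i in 1 2 3; do python3 -m pendant '{"grip":[1,1,1],"linear":[[1,0,0],[1,0,0],[0,0,0]],"angular":[[0,0,0],[0,0,0],[0,0,0]]}' | egrep 'ee_pos|ft'; done
python3 - <<'E'
from h import *
st();print(BR.T@(ctrl.get_obs()['ee_pos'][:2]-BO))
b=save('wrist','w5.png')[:,:,::-1];cv2.imwrite('pics/w5.png',b)
E
```

```text
ee_pos: [528.7, 161.5, 15.9]
ft_force: [0.3, -15.8, 4.8]
ee_pos: [528.4, 161.7, 15.9]
ft_force: [0.2, -27.3, 8.4]
ee_pos: [528.2, 161.9, 15.9]
ft_force: [0.2, -38.7, 11.3]
20.68 [528.2 161.9  15.9] ya -1.0 z [-0.003 -0.006 -1.   ] w 87.9 gf 18.966513723134995 F [  0.2 -38.7  11.3] q6 0.3
[ -2.71600108 -63.63939638]
```

View pics/w5.png

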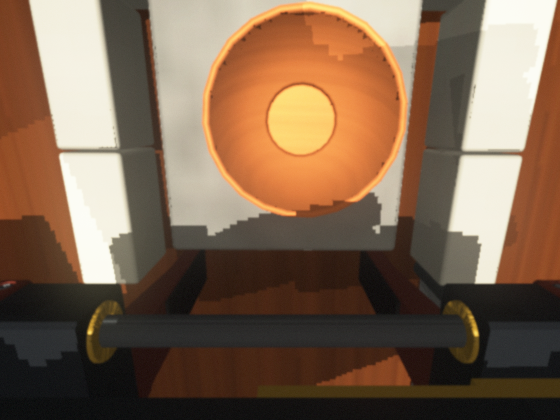

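The board fills the bay squarely with even side gaps, the dish is upright, and the force rise shows it is against the back wall. Backing off and returning to the post.

```bash
python3 -m pendant '{"grip":[1,1,1,1,1,1,1,1,1],"linear":[[-4,0,0],[-5,0,0],[-10,0,0],[-15,0,0],[-15,0,0],[0,0,-30],[0,0,-40],[0,0,-40],[0,0,0]],"angular":[[0,0,0],[0,0,0],[0,0,0],[0,0,0],[0,0,0],[0,0,0],[0,0,0],[0,0,0],[0,0,0]]}'
python3 -c "
from h import *
st();plan([(620,-5.5,125,1.0)],[6])"
```

```text
t: 21.48
ee_pos: [532.7, 119.2, 132.4]
orientation: [2.235, 2.2, 0.015]
ft_force: [1.6, 0.6, -0.2]
width: 87.8
grasp_force: 0.0
21.48 [532.7 119.2 132.4] ya -0.9 z [ 0.011  0.003 -1.   ] w 87.8 gf 0.0 F [ 1.6  0.6 -0.2] q6 0.21
6 [[-20.6, 14.9, 1.3], [-20.6, 14.7, 1.3], [-20.7, 14.6, 1.4], [-20.8, 14.5, 1.3], [-20.9, 14.3, 1.4], [-21.1, 14.3, 1.3]] -0.006
```

```bash
python3 -m pendant '{"grip":[1,1,1,1,1,1,1,1],"linear":[[-20.6,14.7,0],[-20.6,14.7,0],[-20.7,14.6,0],[-20.8,14.5,0],[-20.9,14.4,0],[-21,14.3,0],[0,0,0],[0,0,0]],"angular":[[0,0,-0.006],[0,0,-0.006],[0,0,-0.006],[0,0,-0.006],[0,0,-0.006],[0,0,-0.006],[0,0,0],[0,0,0]]}'
python3 -c "
from h import *
st();plan([(620,-5.5,51,1.0)],[4])
im=save('top','t6.png');w=save('wrist','w6.png')"
```

```text
t: 22.15
ee_pos: [615.7, -7.2, 125.2]
orientation: [-2.201, -2.241, -0.0]
ft_force: [-0.1, -0.3, -0.6]
width: 87.7
grasp_force: 0.0
22.15 [615.7  -7.2 125.2] ya 1.1 z [-0.  0. -1.] w 87.7 gf 0.0 F [-0.1 -0.3 -0.6] q6 -0.05
4 [[0.4, 1.1, 18.6], [0.4, 1.1, 18.5], [0.4, 1.1, 18.6], [0.4, 1.0, 18.5]] 0.0
```

```bash
python3 -m pendant '{"grip":[1,1,1,1,-1,-1,-1,-1,-1,-1,-1,-1],"linear":[[0.4,1.1,18.6],[0.4,1.1,18.6],[0.4,1.1,18.6],[0.4,1.1,18.6],[0,0,0],[0,0,0],[0,0,0],[0,0,0],[0,0,0],[0,0,0],[0,0,0],[0,0,0]],"angular":[[0,0,0],[0,0,0],[0,0,0],[0,0,0],[0,0,0],[0,0,0],[0,0,0],[0,0,0],[0,0,0],[0,0,0],[0,0,0],[0,0,0]]}'
python3 -m pendant '{"grip":[-1,-1,-1,-1,-1,-1],"linear":[[0,0,0],[0,0,0],[0,0,0],[0,0,0],[0,0,0],[0,0,0]],"angular":[[0,0,0],[0,0,0],[0,0,0],[0,0,0],[0,0,0],[0,0,0]]}'
python3 -c "
from h import *
st();o=ctrl.get_obs();p=o['ee_pos'][:2];H=B([85,-74]);d=BR.T@(p-H);print(H,np.hypot(*d),np.arctan2(-d[1],-d[0]))"
```

```text
t: 23.25
ee_pos: [620.0, -4.9, 51.9]
orientation: [2.199, 2.243, 0.001]
ft_force: [-0.2, -0.2, 0.2]
width: 38.0
grasp_force: 0.0
t: 23.75
ee_pos: [619.9, -4.9, 51.5]
orientation: [2.199, 2.243, 0.0]
ft_force: [0.8, -0.4, -0.5]
width: 11.3
grasp_force: 30.0
23.75 [619.9  -4.9  51.5] ya 1.1 z [ 0. -0. -1.] w 11.3 gf 29.999853372573853 F [ 0.8 -0.4 -0.5] q6 -0.05
[615.69386119 149.91517103] 154.8984936818796 1.616769798939732
```

```bash
python3 -m pendant '{"grip":[-1,-1,-1,-1,-1,-1,-1,-1,-1,-1,-1,-1],"linear":[[0.1,-4,0],[0.15,-6,0],[0.16,-7,0],[0.16,-7,0],[0.16,-7,0],[0.16,-7,0],[0.16,-7,0],[0.16,-7,0],[0.16,-7,0],[0.16,-7,0],[0.16,-7,0],[0.16,-7,0]],"angular":[[0,0,0.026],[0,0,0.039],[0,0,0.045],[0,0,0.045],[0,0,0.045],[0,0,0.045],[0,0,0.045],[0,0,0.045],[0,0,0.045],[0,0,0.045],[0,0,0.045],[0,0,0.045]]}'
python3 -m pendant '{"grip":[-1,-1,-1,-1,-1,-1,-1,-1,-1,-1,-1,-1],"linear":[[0.16,-7,0],[0.16,-7,0],[0.16,-7,0],[0.16,-7,0],[0.16,-7,0],[0.16,-7,0],[0.16,-7,0],[0.16,-7,0],[0.16,-7,0],[0.16,-7,0],[0.16,-7,0],[0.16,-7,0]],"angular":[[0,0,0.045],[0,0,0.045],[0,0,0.045],[0,0,0.045],[0,0,0.045],[0,0,0.045],[0,0,0.045],[0,0,0.045],[0,0,0.045],[0,0,0.045],[0,0,0.045],[0,0,0.045]]}'
python3 -c "
from h import *
st();o=ctrl.get_obs();p=o['ee_pos'][:2];H=B([85,-74]);d=BR.T@(p-H);print(H,np.hypot(*d),np.arctan2(-d[1],-d[0]))"
```

```text
t: 24.75
ee_pos: [542.4, 13.7, 51.4]
orientation: [2.7, 1.606, -0.001]
ft_force: [0.0, -1.3, -0.1]
width: 12.2
grasp_force: 30.0
t: 25.75
ee_pos: [482.2, 71.4, 51.4]
orientation: [3.03, 0.828, -0.002]
ft_force: [-1.4, -1.4, -0.1]
width: 11.3
grasp_force: 30.0
25.75 [482.2  71.4  51.4] ya -59.4 z [-0.001 -0.    -1.   ] w 11.3 gf 29.999611973762512 F [-1.4 -1.4 -0.1] q6 1.16
[615.69386119 149.91517103] 154.86997373788645 0.5504509490046933
```

```bash
python3 -m pendant '{"grip":[-1,-1,-1,-1,-1,-1,-1,-1,-1,-1,-1,-1],"linear":[[0.16,-7,0],[0.16,-7,0],[0.16,-7,0],[0.16,-7,0],[0.16,-7,0],[0.16,-7,0],[0.16,-7,0],[0.16,-7,0],[0.16,-7,0],[0.1,-5,0],[0,-3,0],[0,0,0]],"angular":[[0,0,0.045],[0,0,0.045],[0,0,0.045],[0,0,0.045],[0,0,0.045],[0,0,0.045],[0,0,0.045],[0,0,0.045],[0,0,0.045],[0,0,0.032],[0,0,0.02],[0,0,0]]}'
python3 -c "
from h import *
st();o=ctrl.get_obs();p=o['ee_pos'][:2];H=B([85,-74]);d=BR.T@(p-H);print(H,np.hypot(*d),np.arctan2(-d[1],-d[0]))"
```

```text
t: 26.75
ee_pos: [460.9, 138.8, 51.4]
orientation: [3.139, 0.123, -0.002]
ft_force: [-3.6, -0.3, 1.5]
width: 11.4
grasp_force: 30.0
26.75 [460.9 138.8  51.4] ya -85.5 z [-0.001 -0.    -1.   ] w 11.4 gf 30.00072956085205 F [-3.6 -0.3  1.5] q6 1.76
[615.69386119 149.91517103] 155.16320470624532 0.09018581971028794
```

```bash
python3 -m pendant '{"grip":[-1,-1,-1,-1,-1],"linear":[[0,-3,0],[0,-3,0],[0,-3,0],[0,-2,0],[0,0,0]],"angular":[[0,0,0.02],[0,0,0.02],[0,0,0.02],[0,0,0.013],[0,0,0]]}'
for i in 1 2 3; do python3 -m pendant '{"grip":[-1,-1,-1],"linear":[[0,-1,0],[0,-1,0],[0,0,0]],"angular":[[0,0,0.007],[0,0,0.007],[0,0,0]]}'|egrep 'ee_pos|ft_'; done
python3 -c "
from h import *
st();o=ctrl.get_obs();p=o['ee_pos'][:2];H=B([85,-74]);d=BR.T@(p-H);print(H,np.hypot(*d),np.arctan2(-d[1],-d[0]))"
```

```text
t: 27.17
ee_pos: [460.5, 149.5, 51.4]
orientation: [3.141, 0.009, -0.002]
ft_force: [-3.9, 0.6, 3.2]
width: 11.4
grasp_force: 30.0
ee_pos: [460.5, 151.4, 51.4]
ft_force: [-6.2, -0.2, 3.6]
ee_pos: [460.5, 153.4, 51.4]
ft_force: [-4.7, 0.2, 3.9]
ee_pos: [460.5, 154.4, 51.4]
ft_force: [-3.4, -6.9, 5.0]
27.92 [460.5 154.4  51.4] ya -92.0 z [-0.002 -0.002 -1.   ] w 11.5 gf 30.00388205051422 F [-3.4 -6.9  5. ] q6 1.91
[615.69386119 149.91517103] 155.23386660583728 -0.010052178649416833
```

```bash
python3 -m pendant '{"grip":[-1,-1,1,1,1,1,1,1,1,1,1,1],"linear":[[0,-1,0],[0,0,0],[0,0,0],[0,0,0],[0,0,0],[0,0,0],[0,0,0],[0,0,0],[0,0,0],[0,0,-25],[0,0,-35],[0,0,-35]],"angular":[[0,0,0],[0,0,0],[0,0,0],[0,0,0],[0,0,0],[0,0,0],[0,0,0],[0,0,0],[0,0,0],[0,0,0],[0,0,0],[0,0,0]]}'
python3 -m pendant '{"grip":[1,1,1,1,1,1,1,1,1,1,1],"linear":[[0,20,-30],[0,35,-20],[0,40,0],[0,40,0],[0,40,0],[0,40,0],[0,40,0],[0,40,0],[0,30,0],[0,0,0],[0,0,0]],"angular":[[0,0,0],[0,0,0],[0,0,0],[0,0,0],[0,0,0],[0,0,0],[0,0,0],[0,0,0],[0,0,0],[0,0,0],[0,0,0]]}'
python3 - <<'E'
from h import *
a=save('top','t7.png')[150:290,110:310,::-1];b=save('side','s7.png')[110:210,190:310,::-1]
a=cv2.resize(a,(500,350),interpolation=cv2.INTER_CUBIC);b=cv2.resize(b,(300,250),interpolation=cv2.INTER_CUBIC);c=np.zeros((350,800,3),np.uint8);c[:,:500]=a;c[:250,500:]=b;cv2.imwrite('pics/c7.png',c)
E
```

```text
t: 28.92
ee_pos: [460.3, 156.3, 146.8]
orientation: [3.14, -0.057, -0.004]
ft_force: [0.7, 0.8, -0.3]
width: 74.7
grasp_force: 0.0
t: 29.83
ee_pos: [449.3, -169.5, 196.4]
orientation: [-3.141, 0.062, -0.0]
ft_force: [-0.9, -0.1, -0.9]
width: 88.2
grasp_force: 0.0
```

View pics/c7.png

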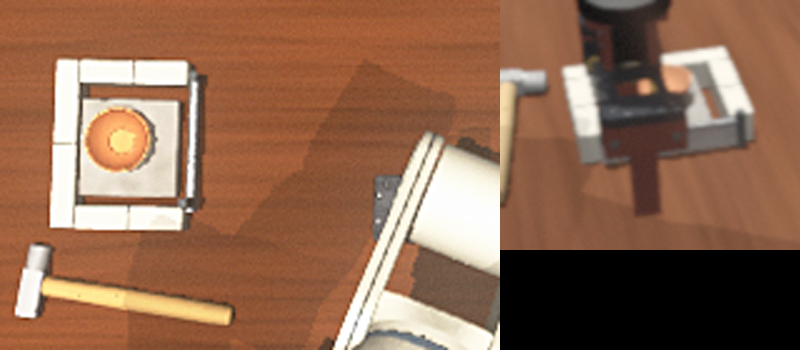

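The gate is shut across the mouth, with the panel at crop x≈193. The board is square against the back wall (left edge at x≈80), and the dish at (120,140) is roughly 15 mm off the board centre, within the 35 mm limit. The hammer is undisturbed and the arm is clear, so I'm handing in.

```bash
python3 -c "
from h import *
print(ctrl.close_job())"
```

```text
the job is handed in; nothing more can be done
None
```

I opened the gate, slid the board with the dish on it square against the back wall of the bay, and shut the gate. I handed the job in at about 30 s of the 72 s; no verdict was returned, but the last pictures showed the dish upright about 15 mm off the board's centre and the hammer unmoved. I did not re-check the jar and pliers at the end, though the arm was never steered into them.

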